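# Re-lay stripped clock parts for assembly

### The job

The four clock parts stand on the old rack in the order in which they came off the clock; move them to the empty rack with the cork pads in the reverse order, ready for assembly: the part that is first from the robot's left on the old rack goes on the last pad, the second on the third, the third on the second and the last on the first pad from the robot's left. Set each one down upright in the middle of its pad, without dropping it, and let go of them all.

Things in the scene. Friction and masses are not known exactly. Their poses are not given: they have to be found in the camera images.
- barrel: mainspring barrel: upright brass drum 34 mm across, on a toothed flange 44 mm across over the teeth and 5 mm high at the bottom; drum top 22 mm above the underside, with a thin steel stub 8 mm across up to 30 mm; about 90 g. Origin at the centre of its underside, z up. Starts upright within 3 mm of its seat's centre. Plain grasp: the drum between 6 and 22 mm up.
- fusee: fusee: grooved brass cone 38 mm across at the bottom, 20 mm across at its top 25 mm up, with a steel stem 10 mm across from 25 to 45 mm up; about 70 g. Origin at the centre of its underside, z up. Starts upright within 3 mm of its seat's centre. Plain grasp: the stem, by the fingertips, kept above 26 mm.
- pillar: pillar: slim upright brass rod 14 mm across on a foot 28 mm across and 4 mm high; rod top 40 mm up, with a steel spigot 8 mm across up to 46 mm; about 60 g. Origin at the centre of its underside, z up. Starts upright within 3 mm of its seat's centre. Plain grasp: the rod above 5 mm.
- block: gong block: bright steel rectangular block, 20 mm (its x) by 36 mm (its y) by 26 mm high, with two dark screw heads 3 mm high on top; about 130 g. Origin at the centre of its underside, z up. Starts upright within 3 mm of its seat's centre, its long side within 0.35 rad of the old rack's length. Plain grasp: across its 20 mm. Which way it faces at the end does not matter.
- seat_barrel: the plain grey aluminium seat, a fixed disc 56 mm across, 2 mm thick, on the old rack, on which the barrel stands at the start (it stays there and so marks that part's place in the old row); origin at the centre of its underside, part's standing surface 2 mm above, axes parallel to the old rack's
- seat_fusee: the plain grey aluminium seat, a fixed disc 56 mm across, 2 mm thick, on the old rack, on which the fusee stands at the start (it stays there and so marks that part's place in the old row); origin at the centre of its underside, part's standing surface 2 mm above, axes parallel to the old rack's
- seat_pillar: the plain grey aluminium seat, a fixed disc 56 mm across, 2 mm thick, on the old rack, on which the pillar stands at the start (it stays there and so marks that part's place in the old row); origin at the centre of its underside, part's standing surface 2 mm above, axes parallel to the old rack's
- seat_block: the plain grey aluminium seat, a fixed disc 56 mm across, 2 mm thick, on the old rack, on which the block stands at the start (it stays there and so marks that part's place in the old row); origin at the centre of its underside, part's standing surface 2 mm above, axes parallel to the old rack's
- old_rack: fixed dark wooden strip on the bench, 64 mm (its x, away from the robot) by 330 mm (its y, to the robot's left), 16 mm high; origin mid-underside. Four stations, at y = 120, 40, -40, -120 mm, each with a grey seat (top 18 mm up) that bears one part, in any order; fins 4 mm thick between them and at the ends, tops 26 mm up. Either rack may be the nearer. Most finger room: across the rack (its x).
- new_rack: fixed lighter wooden strip on the bench, 64 mm (its x, away from the robot) by 330 mm (its y, to the robot's left), 16 mm high; origin mid-underside. Four empty stations, at y = 120, 40, -40, -120 mm, each with a cork pad 56 mm across, top 18 mm up; fins as on the old rack. Both racks lie within 0.15 rad of the robot's y. A rod 10 mm high lies between them; tools up to 45 mm high lie around.
There are look-alikes about, which are no part of the job. What is meant by the block is not green or red, and is the larger of those in its own colour.

How it is judged:
By the outcome, as a careful person would: the job done as asked, in the order asked, and still so for the second after the job is handed in, with the robot touching nothing.
It also fails if it takes over 90 s, if anything falls off the work surface, if the arm or the gripper's body presses on something with over 40 N, if the wrist force passes 120 N, or if a joint passes its speed limit or range.

### The arm

A 6-joint arm with a two-finger parallel gripper is mounted at the origin on the work surface. World frame = base frame: x ahead of the robot, y to its left, z up, the work surface at z = 0. Lengths are in m, angles in degrees, forces in N, time in s.
With the tool pointing down it reaches from about 0.375 to 0.75 m from the base axis. Payload 9 kg.
Tool frame: the origin (TCP) lies between the finger pads; the fingertips stand 8 mm ahead of it and the grasp point (between the pads) lies 11 mm behind it; z points along the fingers, y is the line along which they close (so a half turn about z gives the same grasp; the last joint's range is limited). The gripper opens to 85 mm and grips with 20 to 120 N. Pads are 22 mm wide; open, the fingers measure 114 mm over their backs; the gripper's body (76 mm by 85 mm) begins 54 mm behind the grasp point. The pads swing forward as they close: fully open they stand 13 mm farther back than shut.
Start: joints at [-84.895, 5.964, 5.575, 89.605, 0, 77.527], TCP at [0.181, -0.572, 0.239] pointing down, gripper open.
Joint ranges: [-171.21, 171.21], [-48.23, 106.86], [-62.78, 66.21], [-105.2, 120.99], [-86.42, 89.51], [-180, 180]. Speed limits (degrees/s): [127.2, 127.2, 147.25, 180, 180, 180].

### API

Orientations are given as [roll, pitch, yaw] about the fixed x, y, z axes, in that order (R = Rz(yaw) Ry(pitch) Rx(roll)).
In Python, from workcell import ctrl gives the robot as it stands.
- The arm moves only by the tool arm_command, never from a script. Its argument "commands" is a list of rows, each a list of 7 numbers: the shift along the tool's x, y, z in cm, then the turn, a rotation vector about the tool's x, y, z in degrees, then the gripper's target within -1 to 1 (fully open at 1, half-way at 0, shut at -1). A call has 1 to 8 rows; each row is the pose to reach, as a shift and turn from the pose commanded when the call began, along the tool's axes at that moment; what a row does not reach only later rows make up. A row lasts 1/8 s, in which the tool goes at most 62.5 mm and 10.7 degrees, less where a joint would pass 70% of its speed; a pose out of reach is approached as far as the arm can. A call with a gripper value outside its range is refused whole. The fingers move at their own pace and stop on an object; "squeeze" is the grip in N (left out, the last holds). Time passes only in rows, so rows that repeat a pose let the fingers close. It gives the time, the measured TCP pose, the force, the opening and the grip force at its end, in the units of the state.
- ctrl.sense(): the state, without advancing time (a new reading comes with each control period).
- ctrl.grab_frame(name): name is "side" or "top" or "wrist"; returns the picture (400x640x3 uint8, red, green, blue); there is no depth.
- ctrl.calibration(name): a dict with "fov_y" (degrees; the focal length in pixels is half the picture's height over the tangent of half this angle, whatever the lens; pixels are square), "cx", "cy" (the principal point, pixels), "dist" ([k1, k2, p1, p2, k3] as OpenCV has them; the pictures are not rectified), "rvec" (rotation vector, rad) and "tvec" (3), from world to camera coordinates, as OpenCV has them. Camera axes: x right, y down, z forward; pixel columns grow to the right and rows downward; lengths in m; the calibration is good to about 2 mm. A picture is of the moment at which its call begins: read the wrist's pose just before it. calibration takes no time and is no camera call; for the wrist camera it gives the pose at the moment of the call.
- ctrl.close_job(): hands the job in; it is judged then, once.
The state is a dict: "clock": time; "qpos": joint angles; "dq": joint speeds; "tau": joint torques, N m; "position": TCP position; "tcp_rot": TCP orientation; "force": force on the tool from outside, world axes, zero at the start; "torque": the same for the moment, N m; "gripper_width": finger opening in m; "finger_force": force on a finger pad.
Only numpy, scipy, OpenCV 4.12 (cv2) and the standard library are available. Lean on these libraries where they do the work, as an engineer would, in place of code of your own. Each camera call takes 0.05 s, during which the arm holds its last target. There are 200 camera calls.

## Working session

There is one attempt and no reset: what is moved stays moved. The work goes in short steps, Python scripts to look and compute and a tool call to move; the robot and the scene stay as the last step left them, time stands still between calls to the robot, and variables do not carry over. Pictures are saved under pics/ and viewed, at most 16 in all, crops included, and the job is handed in when it is done.

Besides the shell and the picture viewer there is one more tool, called as name([rows], argument=value, ...), one row to a line, values as JSON. arm_command: Moves the arm, as the interface text tells. Its arguments: {"type":"object","properties":{"commands":{"type":"array","items":{"type":"array","items":{"type":"number"}}},"squeeze":{"type":"number"}},"required":["commands"]}

```bash
mkdir -p pics
cat > h.py <<'E'
import numpy as np, cv2
from scipy.spatial.transform import Rotation as R
from workcell import ctrl
def cal(n):
    c=ctrl.calibration(n); f=200/np.tan(np.radians(c["fov_y"])/2)
    K=np.array([[f,0,c["cx"]],[0,f,c["cy"]],[0,0,1.]])
    return K,np.array(c["dist"],float),np.array(c["rvec"],float),np.array(c["tvec"],float)
def ray(c,uv):
    K,d,r,t=c; Rm=cv2.Rodrigues(r)[0]
    p=cv2.undistortPoints(np.array(uv,float).reshape(-1,1,2),K,d).reshape(-1,2)
    D=np.c_[p,np.ones(len(p))]@Rm; return -Rm.T@t.ravel(),D
def onplane(c,uv,z):
    o,D=ray(c,uv); return o+D*((z-o[2])/D[:,2])[:,None]
def proj(c,P):
    K,d,r,t=c; return cv2.projectPoints(np.array(P,float).reshape(-1,1,3),r,t,K,d)[0].reshape(-1,2)
def grab(n,f=None):
    c=cal(n); im=ctrl.grab_frame(n)[:,:,::-1].copy()
    if f: cv2.imwrite('pics/'+f+'.png',im)
    return c,im
E
python3 - <<'E'
from h import *
s=ctrl.sense(); print({k:np.round(v,3) for k,v in s.items()})
for n in("top","side","wrist"):
    c,im=grab(n,n+'0'); print(n,np.round(-cv2.Rodrigues(c[2])[0].T@c[3],3),c[0][0,0],c[1])
E
```

```text
{'clock': np.float64(0.0), 'qpos': array([-8.4895e+01,  5.9980e+00,  5.5260e+00,  8.9604e+01,  1.0000e-03,
        7.7528e+01]), 'dq': array([-0.072, -0.004,  0.001,  0.018,  0.014, -0.002]), 'tau': array([-1.0000e-03, -5.5693e+01,  5.0365e+01,  1.7000e-02, -0.0000e+00,
        0.0000e+00]), 'position': array([ 0.181, -0.572,  0.239]), 'tcp_rot': array([-1.79926e+02, -1.70000e-02,  1.75770e+01]), 'force': array([-0.229, -0.134,  0.408]), 'torque': array([-0.006,  0.061,  0.011]), 'finger_force': np.float64(0.0), 'gripper_width': np.float64(0.085)}
top [ 0.455 -0.019  0.98 ] 505.3227227170258 [-0.06215624  0.          0.          0.          0.        ]
side [0.455 0.58  0.388] 474.3559619177753 [-0.00223806  0.          0.          0.          0.        ]
wrist [ 0.258 -0.547  0.373] 349.8890531929232 [-0.07282798  0.          0.          0.          0.        ]
```

View pics/top0.png

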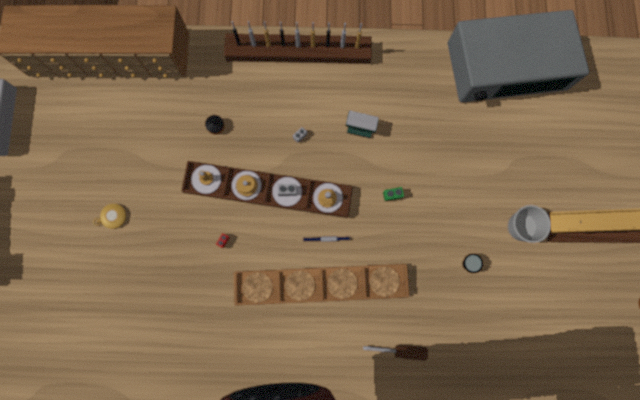

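View pics/side0.png

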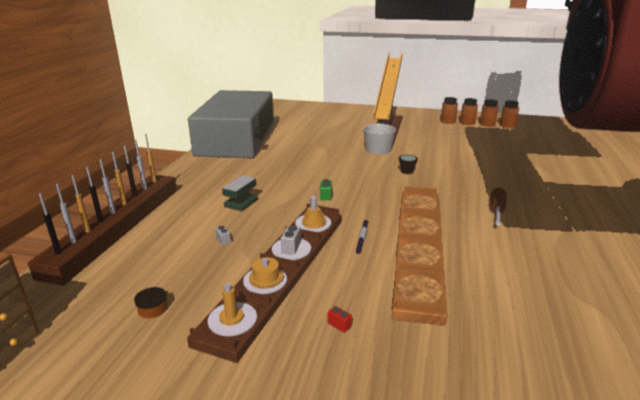

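The top view shows the old rack, left to right: pillar (206,178), barrel (246,185), block (288,191), fusee (328,197). The empty pads are at (258,287), (300,284), (343,283) and (386,281). The side view confirms the order, and the rod and look-alikes lie clear of both racks.

```bash
cat >> h.py <<'E'
def fitrow(P):
    # stations 120,40,-40,-120 along rack y: centre and angle
    P=np.array(P)[:,:2]; s=np.array([.12,.04,-.04,-.12]); c=P.mean(0)
    d=(s[:,None]*(P-c)).sum(0); a=np.arctan2(-d[0],d[1]); u=np.array([-np.sin(a),np.cos(a)])
    Q=c+s[:,None]*u; return c,a,Q,np.linalg.norm(P-Q,axis=1)
E
python3 - <<'E'
from h import *
c=cal("top"); im=cv2.imread('pics/top0.png'); hsv=cv2.cvtColor(im,cv2.COLOR_BGR2HSV)
seats=[]
for (u,v) in [(206,178),(246,185),(288,191),(328,197)]:
    m=np.zeros(im.shape[:2],np.uint8); cv2.circle(m,(u,v),21,255,-1)
    w=((hsv[...,2]>150)&(hsv[...,1]<50)&(m>0)).astype(np.uint8)
    h=cv2.convexHull(cv2.findNonZero(w)); e=cv2.fitEllipse(h); seats.append(e[0]); print(np.round(e[0],1),np.round(e[1],1))
S=onplane(c,seats,.018); print(np.round(S,4)); r=fitrow(S); print('old',r[0],np.degrees(r[1]),np.round(r[2],4),r[3])
pads=[(258,287),(300,285),(343,283),(386,281)]
r=fitrow(onplane(c,pads,.018)); print('new',r[0],np.degrees(r[1]),np.round(r[2],4),r[3])
w=cal("wrist"); print(cv2.Rodrigues(w[2])[0]) ; print(R.from_euler('xyz',ctrl.sense()['tcp_rot'],degrees=True).as_matrix())
E
```

```text
[205.8 178.7] [26.5 27.7]
[245.7 184.8] [26.3 27.3]
[286.6 191.1] [27.  27.4]
[327.5 197.3] [27.2 27.4]
[[ 0.6609  0.1912  0.018 ]
 [ 0.6502  0.1129  0.018 ]
 [ 0.639   0.0331  0.018 ]
 [ 0.6281 -0.0464  0.018 ]]
old [0.64455933 0.07271185] -7.874022975215464 [[ 0.661   0.1916]
 [ 0.65    0.1123]
 [ 0.6391  0.0331]
 [ 0.6281 -0.0462]] [0.00037656 0.00060213 0.00011406 0.00021224]
new [ 0.46211459 -0.03757339] 3.4820253823709533 [[ 0.4548  0.0822]
 [ 0.4597  0.0024]
 [ 0.4645 -0.0775]
 [ 0.4694 -0.1574]] [0.00013995 0.00113341 0.00012712 0.00133141]
[[ 0.30206196 -0.95328781 -0.00096075]
 [-0.90567812 -0.28729043  0.31178735]
 [-0.29749909 -0.09330897 -0.95015142]]
[[ 9.53302917e-01  3.02015802e-01 -6.05862217e-05]
 [ 3.02015691e-01 -9.53302349e-01  1.07397904e-03]
 [ 2.66601652e-04 -1.04212534e-03 -9.99999421e-01]]
```

arm_command([
  [53, -45.3, 0, 0, 0, -64.5, 1],
  [53, -45.3, 0, 0, 0, -64.5, 1],
  [53, -45.3, 0, 0, 0, -64.5, 1],
  [53, -45.3, 0, 0, 0, -64.5, 1],
  [53, -45.3, 0, 0, 0, -64.5, 1],
  [53, -45.3, 0, 0, 0, -64.5, 1],
  [53, -45.3, 0, 0, 0, -64.5, 1],
  [53, -45.3, 0, 0, 0, -64.5, 1],
])

```text
clock: 1.15
position: [0.4462, -0.1456, 0.2393]
tcp_rot: [180.0, 0.0, 82.1]
force: [1.2, -1.3, 0.8]
gripper_width: 0.0855
finger_force: 0.0
```

```bash
cat >> h.py <<'E'
def to(x,y,z,yaw,tag=''):
    s=ctrl.sense(); A=R.from_euler('xyz',s['tcp_rot'],degrees=True); B=R.from_euler('xyz',[180,0,yaw],degrees=True)
    d=A.inv().apply(np.array([x,y,z])-s['position'])*100; t=(A.inv()*B).as_rotvec(degrees=True)
    print(tag,'shift',np.round(d,2),'turn',np.round(t,2))
E
python3 -c "
from h import *
s=ctrl.sense();print(s['position'],s['tcp_rot']);to(.55,.02,.24,82.1)"
```

```text
[ 0.44616592 -0.14563456  0.23929798] [1.79970509e+02 1.88835902e-02 8.20711736e+01]
 shift [17.84  8.   -0.07] turn [ 0.03  0.02 -0.03]
```

arm_command([
  [17.8, 8, 0, 0, 0, 0, 1],
  [17.8, 8, 0, 0, 0, 0, 1],
  [17.8, 8, 0, 0, 0, 0, 1],
  [17.8, 8, 0, 0, 0, 0, 1],
  [17.8, 8, 0, 0, 0, 0, 1],
])

```text
clock: 1.78
position: [0.549, 0.018, 0.2389]
tcp_rot: [-179.9, 0.0, 82.1]
force: [0.4, -0.3, -0.3]
gripper_width: 0.0855
finger_force: 0.0
```

Run:
```python
from h import *
s=ctrl.sense();print(s['position'],s['tcp_rot'])
c,im=grab('wrist','w1')
```

```text
[0.5489898  0.01796079 0.23885859] [-1.79944250e+02  1.94391734e-02  8.21479626e+01]
```

View pics/w1.png

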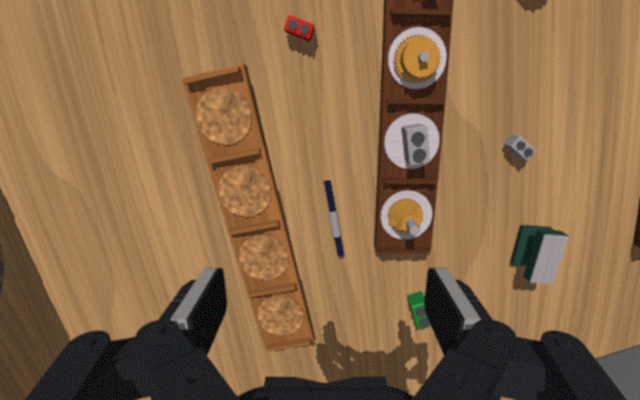

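The wrist view shows the pads at (224,116), (245,190), (263,256), (280,313) and the seats at (417,58), (412,141), (406,214). The block's top is near (416,144) and the fusee's stem top near (412,229).

```bash
cat >> h.py <<'E'
def disc(im,uv,r,kind):
    hsv=cv2.cvtColor(im,cv2.COLOR_BGR2HSV); m=np.zeros(im.shape[:2],np.uint8); cv2.circle(m,tuple(map(int,uv)),r,1,-1)
    w=(hsv[...,2]>150)&(hsv[...,1]<45) if kind=='seat' else (hsv[...,2]>150)&(hsv[...,1]<145)
    w=cv2.morphologyEx((w&(m>0)).astype(np.uint8),cv2.MORPH_OPEN,np.ones((3,3)))
    return cv2.fitEllipse(cv2.convexHull(cv2.findNonZero(w)))
E
python3 - <<'E'
from h import *
s=ctrl.sense(); c,im=grab('wrist','w1b')
hsv=cv2.cvtColor(im,cv2.COLOR_BGR2HSV)
for u,v in[(224,116),(240,180),(224,150),(205,160),(275,300),(416,40),(400,141),(410,145),(408,200)]: print((u,v),hsv[v,u],end=' ')
print()
pads=[]
for uv,r in zip([(224,116),(245,190),(263,256),(280,313)],[32,31,28,26]):
    e=disc(im,uv,r,'pad'); pads.append(e[0]); print('pad',np.round(e[0],1),np.round(e[1],1))
for cl in (pads,[(224,116),(245,190),(263,256),(280,313)]):
    r=fitrow(onplane(c,cl,.018)); print('new',r[0],np.degrees(r[1]),np.round(r[2],4).tolist(),np.round(r[3],4))
for uv,r in zip([(417,58),(412,141),(406,214)],[33,31,29]):
    e=disc(im,uv,r,'seat'); print('seat',np.round(e[0],1),np.round(e[1],1),np.round(onplane(c,[e[0]],.018)[0],4))
print('fusee stem top',onplane(c,[(412,229)],.063),'barrel stub',onplane(c,[(424,57)],.048), 'block screws',onplane(c,[(416,132),(419,156)],.047))
cv2.imwrite('pics/z1.png',cv2.resize(im[20:270,370:470],None,fx=4,fy=4,interpolation=3)[:1000][:,:])
z=np.hstack([cv2.resize(im[20:120,360:480],(400,333),interpolation=3),cv2.resize(im[100:200,360:480],(400,333),interpolation=3)])
cv2.imwrite('pics/z1.png',z)
E
```

```text
(224, 116) [ 15 138 179] (240, 180) [ 15 134 185] (224, 150) [ 13 161 135] (205, 160) [ 14 134 156] (275, 300) [ 15 136 161] (416, 40) [ 18 178 189] (400, 141) [169  19 190] (410, 145) [170  10 147] (408, 200) [ 18 170 177] 
pad [223.1 114.9] [53.2 56.7]
pad [243.  190.1] [48.4 55.8]
pad [263.1 256.5] [43.4 48.5]
pad [280.1 314.8] [37.5 45.6]
new [ 0.46280827 -0.03300173] 3.575761312051673 [[0.4553, 0.0868], [0.4603, 0.0069], [0.4653, -0.0729], [0.4703, -0.1528]] [0.0006 0.0008 0.0004 0.0002]
new [ 0.46360122 -0.03255995] 3.4269565537778917 [[0.4564, 0.0872], [0.4612, 0.0074], [0.466, -0.0725], [0.4708, -0.1523]] [0.002  0.0008 0.0005 0.0023]
seat [416.8  55.9] [57.3 60.7] [0.6509 0.1151 0.018 ]
seat [411.4 139.7] [52.7 56.1] [0.6399 0.0356 0.018 ]
seat [406.1 213.6] [47.3 51.6] [ 0.6291 -0.0434  0.018 ]
fusee stem top [[ 0.62505507 -0.0421897   0.063     ]] barrel stub [[0.649514   0.11186586 0.048     ]] block screws [[0.63820301 0.04722737 0.047     ]
 [0.63961257 0.02431739 0.047     ]]
```

View pics/z1.png

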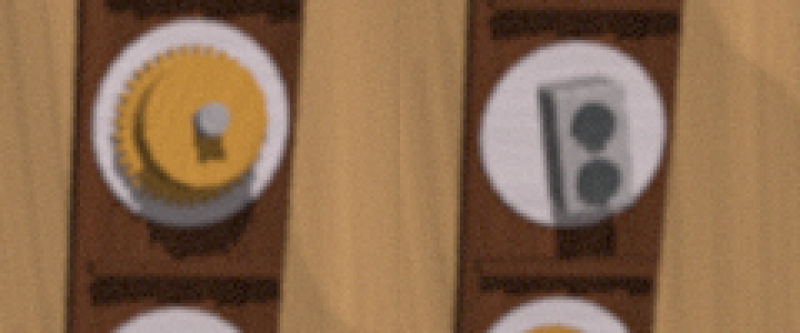

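The crops show the barrel's stub at about (424,56) and the block's top face with its two screws near (418,137) and (420,155), nearly in line with the rack.

Run:
```python
from h import *
c=cal('wrist'); im=cv2.imread('pics/w1b.png')
z=np.array([(551,86),(625,77),(633,207),(568,216)],float); px=np.c_[(z[:,0]-400)/3.333+360,z[:,1]/3.333+100]
P=onplane(c,px,.044)[:,:2]; print('block',P.mean(0),'sides',np.linalg.norm(np.diff(P,axis=0,append=P[:1]),axis=1)); d=(P[0]+P[1]-P[2]-P[3]); print('long axis deg',np.degrees(np.arctan2(d[1],d[0])))
print('barrel drum',onplane(c,[(421.2,57.5)],.040),'stub',onplane(c,[(423.9,56)],.048))
g=im[190:250,380:440]; hsv=cv2.cvtColor(g,cv2.COLOR_BGR2HSV); w=((hsv[...,1]<60)&(hsv[...,2]<175)&(hsv[...,2]>90)).astype(np.uint8)
ct=cv2.imread('pics/top0.png'); t=cal('top')
pads=[disc(ct,uv,17,'pad')[0] for uv in [(258,287),(300,285),(343,283),(386,281)]]
r=fitrow(onplane(t,pads,.018)); print('new top',np.round(pads,1).tolist(),r[0],np.degrees(r[1]),np.round(r[2],4).tolist(),np.round(r[3],4))
to(.6265,-.0435,.115,82.1,'above fusee')
```

```text
block [0.64048137 0.03438393] sides [0.02084994 0.03730885 0.0189361  0.03770813]
long axis deg 91.88543687979008
barrel drum [[0.64932518 0.11156338 0.04      ]] stub [[0.64965153 0.11215268 0.048     ]]
new top [[258.3, 287.5], [301.0, 286.1], [343.3, 283.2], [384.9, 285.7]] [ 0.45907092 -0.03782014] 1.9385752329061345 [[0.455, 0.0821], [0.4577, 0.0022], [0.4604, -0.0778], [0.4631, -0.1578]] [0.0014 0.0006 0.0038 0.0029]
above fusee shift [-4.88  8.53 12.43] turn [-0.01  0.02 -0.08]
```

arm_command([
  [-4.9, 8.5, 6, 0, 0, 0, 0.3],
  [-4.9, 8.5, 12.4, 0, 0, 0, 0.1],
  [-4.9, 8.5, 12.4, 0, 0, 0, 0.0],
  [-4.9, 8.5, 12.4, 0, 0, 0, 0.0],
  [-4.9, 8.5, 12.4, 0, 0, 0, 0.0],
])

```text
clock: 2.5
position: [0.6267, -0.0433, 0.1172]
tcp_rot: [179.9, 0.0, 82.0]
force: [0.1, 0.7, 1.0]
gripper_width: 0.0429
finger_force: 0.0
```

Run:
```python
from h import *
s=ctrl.sense();print(s['position'],s['tcp_rot'],s['gripper_width']); c,im=grab('wrist','w2'); to(.6265,-.0435,.055,82.1)
```

```text
[ 0.62669436 -0.04325538  0.1172391 ] [1.79907300e+02 1.61204320e-02 8.20123673e+01] 0.042873115179673134
 shift [-0.05 -0.08  6.29] turn [ 0.17  0.03 -0.05]
```

View pics/w2.png

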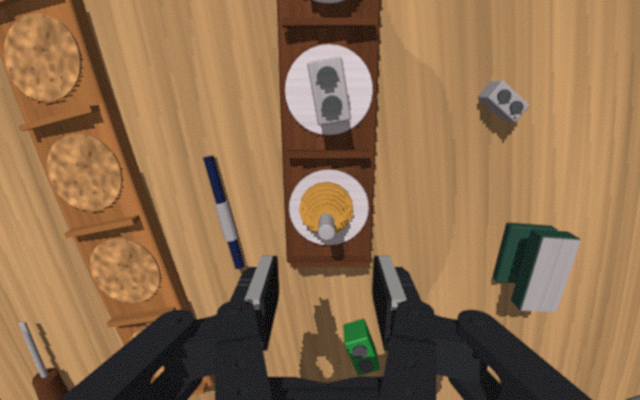

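The stem's top is at (327,232), centred between the fingers (about 265 and 388), and the green look-alike at (360,345) is well clear.

Run:
```python
from h import *
c=cal('wrist'); im=cv2.imread('pics/w2.png')
print('stem',onplane(c,[(327,230)],.063))
S=[disc(im,uv,r,'seat')[0] for uv,r in(((329,89),47),((329,207),43))]; print('seats',S,onplane(c,S,.018))
p=[disc(im,uv,r,'pad') for uv,r in (((84,172),40),((125,270),37))]; print(p,onplane(c,[e[0] for e in p],.018))
```

```text
stem [[ 0.62889402 -0.04181693  0.063     ]]
seats [(328.34344482421875, 88.97798919677734), (328.32598876953125, 206.84178161621094)] [[ 0.64084343  0.035966    0.018     ]
 [ 0.63000094 -0.04309575  0.018     ]]
[((82.25778198242188, 172.68692016601562), (73.09416198730469, 79.77462768554688), 130.99679565429688), ((122.97225952148438, 270.9140625), (62.74129104614258, 73.72906494140625), 115.03284454345703)] [[ 0.46045402  0.00649587  0.018     ]
 [ 0.46533843 -0.07305879  0.018     ]]
```

arm_command([
  [0, -0.1, 3.5, 0, 0, 0, 0],
  [0, -0.1, 6.2, 0, 0, 0, 0],
  [0, -0.1, 6.2, 0, 0, 0, 0],
  [0, -0.1, 6.2, 0, 0, 0, 0],
])

```text
clock: 3.05
position: [0.6268, -0.0425, 0.0559]
tcp_rot: [179.8, 0.0, 82.1]
force: [0.0, 0.0, 0.8]
gripper_width: 0.0426
finger_force: 0.0
```

arm_command([
  [0, 0.1, 0.1, 0, 0, 0, -0.4],
  [0, 0.1, 0.1, 0, 0, 0, -1],
  [0, 0.1, 0.1, 0, 0, 0, -1],
  [0, 0.1, 0.1, 0, 0, 0, -1],
  [0, 0.1, 0.1, 0, 0, 0, -1],
], squeeze=40)

```text
clock: 3.68
position: [0.6274, -0.0427, 0.0535]
tcp_rot: [179.9, 0.0, 82.1]
force: [-0.3, 0.0, 5.6]
gripper_width: 0.0083
finger_force: 39.1
```

```bash
python3 -c "
from h import *
s=ctrl.sense();print(s['position'],s['gripper_width'],s['finger_force'],s['force'])"
```

```text
[ 0.62743549 -0.04272434  0.05350392] 0.008258315765276001 39.09672439098358 [-0.28665403  0.01738763  5.64137449]
```

arm_command([
  [0, 0, -1, 0, 0, 0, -1],
  [0, 0, -5, 0, 0, 0, -1],
  [0, 0, -10, 0, 0, 0, -1],
  [0, 0, -10, 0, 0, 0, -1],
  [0, 0, -10, 0, 0, 0, -1],
])

```text
clock: 4.3
position: [0.6265, -0.0425, 0.152]
tcp_rot: [-180.0, 0.0, 82.1]
force: [0.3, -0.5, -1.8]
gripper_width: 0.0083
finger_force: 39.1
```

```bash
python3 -c "
from h import *
s=ctrl.sense();print(s['position'],s['gripper_width'],s['finger_force'],s['force']);grab('wrist','w3')
to(.4553,.0868,.15,93.5)"
```

```text
[ 0.62646307 -0.04248139  0.15198754] 0.008305149980253466 39.070494174957275 [ 0.3471021  -0.54043191 -1.81100401]
 shift [ 10.44 -18.68   0.14] turn [ -0.11  -0.02 -11.42]
```

View pics/w3.png

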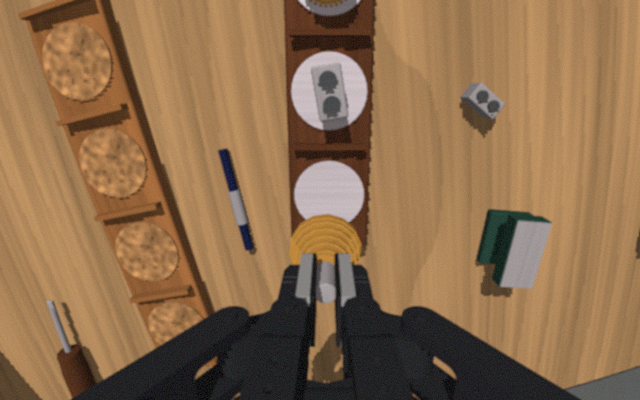

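The fusee hangs upright in the fingers, and its seat at (329,195) is empty.

arm_command([
  [10.4, -18.8, 0, 0, 0, -11.4, -1],
  [10.4, -18.8, 0, 0, 0, -11.4, -1],
  [10.4, -18.8, 0, 0, 0, -11.4, -1],
  [10.4, -18.8, 0, 0, 0, -11.4, -1],
  [10.4, -18.8, 4, 0, 0, -11.4, -1],
  [10.4, -18.8, 7, 0, 0, -11.4, -1],
  [10.4, -18.8, 7, 0, 0, -11.4, -1],
  [10.4, -18.8, 7, 0, 0, -11.4, -1],
])

```text
clock: 5.35
position: [0.4548, 0.0863, 0.0828]
tcp_rot: [-180.0, 0.0, 93.5]
force: [-0.6, 1.0, -0.8]
gripper_width: 0.0082
finger_force: 39.3
```

Run:
```python
from h import *
s=ctrl.sense();print(s['position'],s['tcp_rot'],s['force']);c,im=grab('wrist','w4');to(.4538,.0859,.055,93.5)
```

```text
[0.45479386 0.08633193 0.08275081] [-1.79984397e+02  5.38027632e-03  9.34721186e+01] [-0.59688384  0.97072242 -0.76872469]
 shift [-0.03 -0.16  2.83] turn [ 0.06  0.01 -0.03]
```

View pics/w4.png

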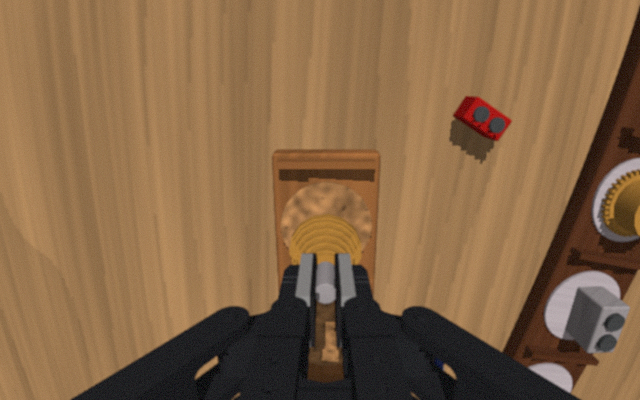

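The fusee (u≈326) hangs centred over the first pad, whose rack edges are at u≈276 and 378.

arm_command([
  [0, -0.05, 2.0, 0, 0, 0, -1],
  [0, -0.05, 2.7, 0, 0, 0, -1],
  [0, -0.05, 2.85, 0, 0, 0, -1],
  [0, -0.05, 2.9, 0, 0, 0, -1],
  [0, -0.05, 2.9, 0, 0, 0, -1],
])

```text
clock: 6.02
position: [0.4547, 0.0863, 0.0539]
tcp_rot: [180.0, 0.0, 93.5]
force: [0.5, 0.1, -1.0]
gripper_width: 0.008
finger_force: 39.3
```

arm_command([
  [0, 0, 0.05, 0, 0, 0, -1],
  [0, 0, 0.1, 0, 0, 0, -1],
  [0, 0, 0.1, 0, 0, 0, -1],
])

```text
clock: 6.4
position: [0.4547, 0.0863, 0.0534]
tcp_rot: [179.9, 0.0, 93.5]
force: [-3.5, -0.5, 8.5]
gripper_width: 0.0084
finger_force: 40.2
```

Contact. Open slowly, then lift.

arm_command([
  [0, 0, 0, 0, 0, 0, -0.7],
  [0, 0, 0, 0, 0, 0, -0.5],
  [0, 0, 0, 0, 0, 0, -0.2],
  [0, 0, 0, 0, 0, 0, 0],
  [0, 0, -3, 0, 0, 0, 0],
  [0, 0, -8, 0, 0, 0, 0],
  [0, 0, -12, 0, 0, 0, 0],
])

```text
clock: 7.28
position: [0.4544, 0.0864, 0.1741]
tcp_rot: [180.0, 0.0, 93.5]
force: [0.9, -0.4, 0.0]
gripper_width: 0.0428
finger_force: 0.0
```

Run:
```python
from h import *
s=ctrl.sense();print(s['position'],s['tcp_rot'],s['force'],s['gripper_width']);c,im=grab('wrist','w5');to(.6395,.0344,.13,92)
```

```text
[0.45438819 0.08637583 0.17407822] [1.79952383e+02 1.36240867e-02 9.34795416e+01] [ 0.89370965 -0.37381907  0.0342169 ] 0.04282924964161403
 shift [-6.28 17.93  5.06] turn [0.41 0.06 1.48]
```

View pics/w5.png

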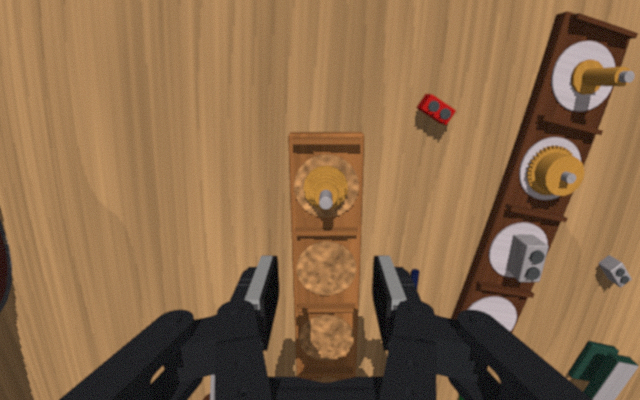

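The fusee stands upright in the middle of the first pad, with its stem at (326,198). The block is next.

arm_command([
  [-6.3, 17.9, 3, 0, 0, 1.5, 0],
  [-6.3, 17.9, 5, 0, 0, 1.5, 0],
  [-6.3, 17.9, 5, 0, 0, 1.5, 0],
  [-6.3, 17.9, 5, 0, 0, 1.5, 0],
  [-6.3, 17.9, 8, 0, 0, 1.5, 0],
  [-6.3, 17.9, 8, 0, 0, 1.5, 0],
  [-6.3, 17.9, 8, 0, 0, 1.5, 0],
])

```text
clock: 8.2
position: [0.6368, 0.0346, 0.0938]
tcp_rot: [179.9, 0.0, 92.0]
force: [-0.1, -0.8, 0.2]
gripper_width: 0.043
finger_force: 0.0
```

Run:
```python
from h import *
s=ctrl.sense();print(s['position'],s['tcp_rot'],s['force'],s['gripper_width']);c,im=grab('wrist','w6');to(.6395,.0344,.031,92)
cv2.imwrite('pics/w6c.png',cv2.resize(im[130:330,200:460],None,fx=3,fy=3,interpolation=3))
```

```text
[0.63682401 0.03458049 0.09384899] [1.79924633e+02 1.81956345e-02 9.19957964e+01] [-0.14256382 -0.77434267  0.15145812] 0.04295774290698482
 shift [-0.01  0.22  6.32] turn [ 0.12  0.03 -0.01]
```

View pics/w6c.png

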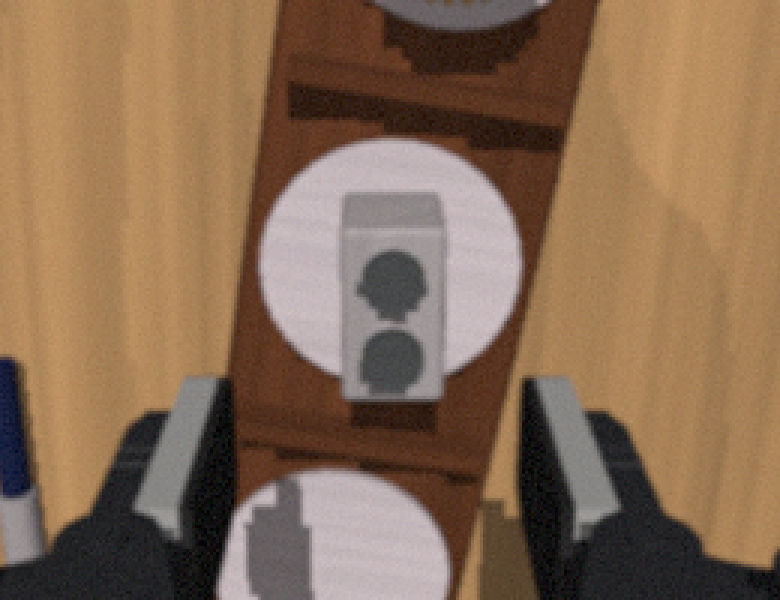

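The block is square to the pads, about 5 px (3 mm) right of the middle between the fingers.

Run:
```python
from h import *
c=cal('wrist'); print(onplane(c,[(200+393/3,130+315/3)],.044),ctrl.sense()['position'])
```

```text
[[0.64105939 0.03482267 0.044     ]] [0.63719445 0.03446922 0.09423117]
```

arm_command([
  [0, 0.27, 3, 0, 0, 0, 0],
  [0, 0.27, 5.8, 0, 0, 0, 0],
  [0, 0.27, 6.2, 0, 0, 0, 0],
  [0, 0.27, 6.2, 0, 0, 0, 0],
])

```text
clock: 8.75
position: [0.6401, 0.0344, 0.0319]
tcp_rot: [179.9, 0.0, 92.0]
force: [-0.9, -0.6, 1.2]
gripper_width: 0.0425
finger_force: 0.0
```

arm_command([
  [0, 0, 0, 0, 0, 0, -0.4],
  [0, 0, 0, 0, 0, 0, -1],
  [0, 0, 0, 0, 0, 0, -1],
  [0, 0, 0, 0, 0, 0, -1],
  [0, 0, 0, 0, 0, 0, -1],
  [0, 0, 0, 0, 0, 0, -1],
], squeeze=50)

```text
clock: 9.5
position: [0.6406, 0.0343, 0.0322]
tcp_rot: [179.8, 0.0, 92.0]
force: [-0.6, 0.3, 6.2]
gripper_width: 0.0187
finger_force: 50.1
```

arm_command([
  [0, 0, -1, 0, 0, 0, -1],
  [0, 0, -5, 0, 0, 0, -1],
  [0, 0, -9, 0, 0, 0, -1],
  [0, 0, -9, 0, 0, 0, -1],
])

```text
clock: 10.0
position: [0.6417, 0.0341, 0.1249]
tcp_rot: [179.6, 0.1, 92.0]
force: [0.0, 0.3, -2.3]
gripper_width: 0.0195
finger_force: 49.3
```

Run:
```python
from h import *
s=ctrl.sense();print(s['position'],s['gripper_width'],s['force']);to(.4595,.0065,.06,93.5)
```

```text
[0.64174595 0.03414528 0.12492445] 0.019450795654076633 [ 0.02017247  0.34369022 -2.3345915 ]
 shift [ -2.12 -18.35   6.38] turn [ 0.37  0.08 -1.52]
```

arm_command([
  [-2.1, -18.3, 0, 0, 0, -1.5, -1],
  [-2.1, -18.3, 0, 0, 0, -1.5, -1],
  [-2.1, -18.3, 0, 0, 0, -1.5, -1],
  [-2.1, -18.3, 0, 0, 0, -1.5, -1],
  [-2.1, -18.3, 4, 0, 0, -1.5, -1],
  [-2.1, -18.3, 6.4, 0, 0, -1.5, -1],
  [-2.1, -18.3, 6.4, 0, 0, -1.5, -1],
])

```text
clock: 10.88
position: [0.4559, 0.0076, 0.0542]
tcp_rot: [-179.8, -0.1, 93.5]
force: [-0.1, 0.0, -2.1]
gripper_width: 0.0189
finger_force: 49.6
```

Run:
```python
from h import *
s=ctrl.sense();print(s['position'],s['tcp_rot'],s['force']);c,im=grab('wrist','w7');to(.4598,.0065,.034,93.5)
```

```text
[0.45594168 0.00758353 0.05423375] [-1.79780741e+02 -7.10135233e-02  9.34777132e+01] [-0.12522298  0.01810349 -2.10517288]
 shift [-0.1   0.29  2.18] turn [-0.1  -0.03 -0.02]
```

View pics/w7.png

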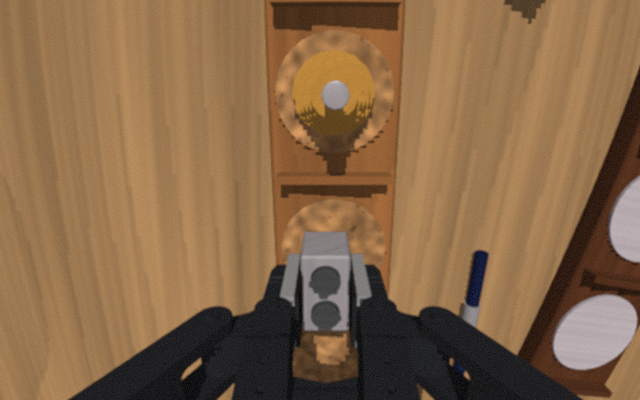

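The block is about 9 px left of the pad's middle (335), which agrees with the 3–4 mm shift worked out. The fusee on pad 1 looks centred at (335,95).

arm_command([
  [-0.1, 0.3, 0.5, 0, 0, 0, -1],
  [-0.1, 0.3, 1.4, 0, 0, 0, -1],
  [-0.1, 0.3, 1.9, 0, 0, 0, -1],
  [-0.1, 0.3, 2.0, 0, 0, 0, -1],
  [-0.1, 0.3, 2.0, 0, 0, 0, -1],
])

```text
clock: 11.55
position: [0.4604, 0.0063, 0.0363]
tcp_rot: [180.0, 0.0, 93.5]
force: [0.9, -0.4, -1.7]
gripper_width: 0.0193
finger_force: 49.6
```

arm_command([
  [0, 0, 0.2, 0, 0, 0, -1],
  [0, 0, 0.3, 0, 0, 0, -1],
  [0, 0, 0.35, 0, 0, 0, -1],
  [0, 0, 0.35, 0, 0, 0, -1],
])

```text
clock: 12.05
position: [0.4603, 0.0063, 0.0327]
tcp_rot: [-180.0, 0.0, 93.5]
force: [0.4, 0.5, -1.8]
gripper_width: 0.0193
finger_force: 49.6
```

arm_command([
  [0, 0, 0.04, 0, 0, 0, -1],
  [0, 0, 0.08, 0, 0, 0, -1],
  [0, 0, 0.08, 0, 0, 0, -1],
])

```text
clock: 12.42
position: [0.4604, 0.0063, 0.0322]
tcp_rot: [180.0, 0.0, 93.5]
force: [-1.5, 0.1, 1.4]
gripper_width: 0.0192
finger_force: 50.1
```

Contact. Release and rise.

arm_command([
  [0, 0, 0, 0, 0, 0, -0.5],
  [0, 0, 0, 0, 0, 0, -0.3],
  [0, 0, 0, 0, 0, 0, -0.1],
  [0, 0, 0, 0, 0, 0, 0],
  [0, 0, 0, 0, 0, 0, 0],
  [0, 0, -4, 0, 0, 0, 0],
  [0, 0, -9, 0, 0, 0, 0.1],
  [0, 0, -13, 0, 0, 0, 0.1],
])

```text
clock: 13.42
position: [0.4605, 0.0063, 0.164]
tcp_rot: [179.9, 0.0, 93.5]
force: [0.1, -0.9, 0.1]
gripper_width: 0.0464
finger_force: 0.0
```

Run:
```python
from h import *
s=ctrl.sense();print(s['position'],s['tcp_rot'],s['force'],s['gripper_width']);c,im=grab('wrist','w8');to(.649,.112,.10,82.1)
```

```text
[0.46053438 0.00627978 0.16396432] [1.79938252e+02 2.72339327e-02 9.34777462e+01] [ 0.08273674 -0.88201788  0.14255289] 0.04641728117046069
 shift [ 9.49 19.21  7.02] turn [ 0.41  0.1  11.38]
```

View pics/w8.png

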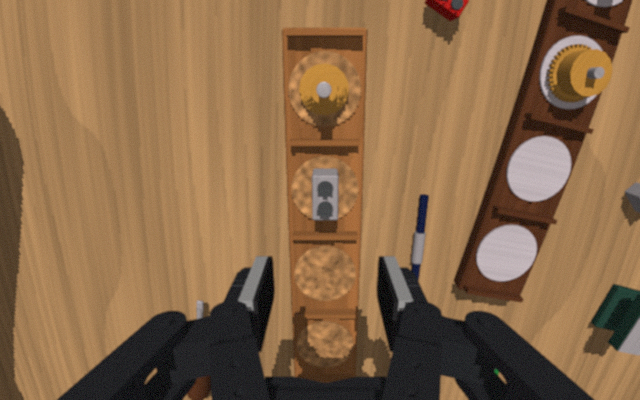

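The block stands upright in the middle of pad 2, at (325,193). The barrel is next.

arm_command([
  [9.5, 19.2, 2, 0, 0, 11.4, 0.35],
  [9.5, 19.2, 4, 0, 0, 11.4, 0.35],
  [9.5, 19.2, 5, 0, 0, 11.4, 0.35],
  [9.5, 19.2, 5, 0, 0, 11.4, 0.35],
  [9.5, 19.2, 6, 0, 0, 11.4, 0.35],
  [9.5, 19.2, 7, 0, 0, 11.4, 0.35],
  [9.5, 19.2, 7, 0, 0, 11.4, 0.35],
])

```text
clock: 14.35
position: [0.6451, 0.1122, 0.0913]
tcp_rot: [-179.9, 0.0, 82.0]
force: [-0.3, 0.5, 1.1]
gripper_width: 0.0575
finger_force: 0.0
```

Run:
```python
from h import *
s=ctrl.sense();print(s['position'],s['gripper_width']);c,im=grab('wrist','w9');to(.649,.112,.034,82.1)
hsv=cv2.cvtColor(im,cv2.COLOR_BGR2HSV); p=proj(c,[[.6495,.112,.045]])[0]; print(p)
m=((hsv[...,1]>150)&(hsv[...,2]>130)&(hsv[...,0]>15)).astype(np.uint8); q=np.zeros_like(m); cv2.circle(q,tuple(int(a) for a in p),60,1,-1)
m=cv2.morphologyEx(m*q,cv2.MORPH_OPEN,np.ones((3,3))); 
n,l,st,ce=cv2.connectedComponentsWithStats(m); i=1+np.argmax(st[1:,4]); print(st[i],ce[i])
cv2.imwrite('pics/w9c.png',np.hstack([cv2.resize(im[150:330,200:460],None,fx=2,fy=2)]))
```

```text
[0.64510419 0.11224023 0.09134305] 0.057529049713472266
 shift [0.02 0.34 5.82] turn [-0.01  0.01 -0.06]
[332.5028105  237.67945024]
[ 299  190   67   69 3205] [331.90452418 221.45085803]
```

arm_command([
  [0, 0.3, 2, 0, 0, 0, 0.35],
  [0, 0.3, 3.5, 0, 0, 0, 0.35],
  [0, 0.3, 4.5, 0, 0, 0, 0.35],
  [0, 0.3, 4.5, 0, 0, 0, 0.35],
])

```text
clock: 14.9
position: [0.6483, 0.1124, 0.0455]
tcp_rot: [-179.9, 0.0, 82.1]
force: [0.2, 0.5, 1.0]
gripper_width: 0.0577
finger_force: 0.0
```

arm_command([
  [0, 0.05, 0.8, 0, 0, 0, 0.35],
  [0, 0.05, 1.15, 0, 0, 0, 0],
  [0, 0.05, 1.15, 0, 0, 0, -0.4],
  [0, 0.05, 1.15, 0, 0, 0, -1],
  [0, 0.05, 1.15, 0, 0, 0, -1],
  [0, 0.05, 1.15, 0, 0, 0, -1],
  [0, 0.05, 1.15, 0, 0, 0, -1],
], squeeze=50)

```text
clock: 15.78
position: [0.6497, 0.1123, 0.0355]
tcp_rot: [180.0, 0.0, 82.1]
force: [0.0, -0.1, -2.1]
gripper_width: 0.0315
finger_force: 49.6
```

arm_command([
  [0, 0, -1, 0, 0, 0, -1],
  [0, 0, -5, 0, 0, 0, -1],
  [0, 0, -10, 0, 0, 0, -1],
  [0, 0, -10, 0, 0, 0, -1],
  [0, 0, -10, 0, 0, 0, -1],
])

```text
clock: 16.4
position: [0.6498, 0.1123, 0.1356]
tcp_rot: [180.0, 0.0, 82.1]
force: [-0.7, 0.3, -1.5]
gripper_width: 0.0317
finger_force: 49.8
```

Run:
```python
from h import *
s=ctrl.sense();print(s['position'],s['gripper_width'],s['force']);to(.465,-.0726,.07,93.5)
```

```text
[0.64975575 0.11231291 0.13559954] 0.03171315177692758 [-0.68638998  0.33755081 -1.48879159]
 shift [-20.86 -15.75   6.56] turn [ 2.000e-02  1.000e-02 -1.142e+01]
```

arm_command([
  [-20.9, -15.8, 0, 0, 0, -11.4, -1],
  [-20.9, -15.8, 0, 0, 0, -11.4, -1],
  [-20.9, -15.8, 0, 0, 0, -11.4, -1],
  [-20.9, -15.8, 0, 0, 0, -11.4, -1],
  [-20.9, -15.8, 0, 0, 0, -11.4, -1],
  [-20.9, -15.8, 2, 0, 0, -11.4, -1],
  [-20.9, -15.8, 6, 0, 0, -11.4, -1],
  [-20.9, -15.8, 6, 0, 0, -11.4, -1],
])

```text
clock: 17.4
position: [0.4621, -0.0713, 0.0721]
tcp_rot: [-179.7, -0.2, 93.5]
force: [0.1, -0.2, -0.7]
gripper_width: 0.0316
finger_force: 50.1
```

Run:
```python
from h import *
c,im=grab('wrist','w10'); s=ctrl.sense();print(s['position'],s['force']);to(.465,-.0726,.037,93.5)
```

```text
[ 0.4633112  -0.07191865  0.07425324] [ 1.17624158  0.27980912 -0.57707449]
 shift [-0.09  0.18  3.72] turn [-0.18 -0.11  0.01]
```

View pics/w10.png

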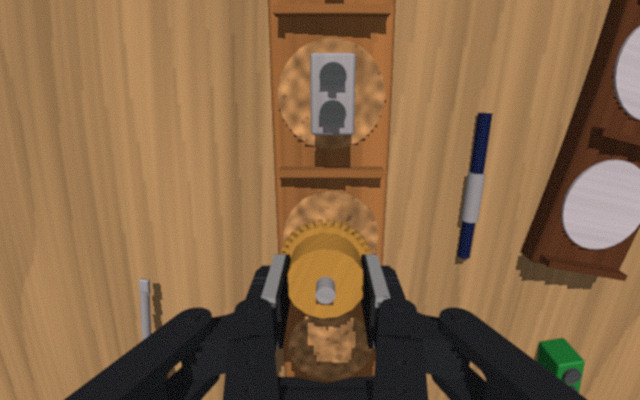

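The barrel is held upright at (326,285), a few px left of the pad's middle at about 331. The block on pad 2 is centred.

arm_command([
  [0, 0.0, 2, 0, 0, 0, -1],
  [0, 0.0, 3, 0, 0, 0, -1],
  [0, 0.0, 3.4, 0, 0, 0, -1],
  [0, 0.0, 3.4, 0, 0, 0, -1],
  [0, 0.0, 3.4, 0, 0, 0, -1],
])

```text
clock: 18.08
position: [0.4648, -0.0731, 0.0422]
tcp_rot: [180.0, 0.0, 93.5]
force: [-0.6, 0.6, -0.9]
gripper_width: 0.0318
finger_force: 50.1
```

arm_command([
  [0, 0, 0.3, 0, 0, 0, -1],
  [0, 0, 0.5, 0, 0, 0, -1],
  [0, 0, 0.6, 0, 0, 0, -1],
  [0, 0, 0.65, 0, 0, 0, -1],
  [0, 0, 0.65, 0, 0, 0, -1],
])

```text
clock: 18.7
position: [0.4644, -0.0729, 0.0351]
tcp_rot: [180.0, 0.0, 93.5]
force: [-2.6, -0.0, 1.6]
gripper_width: 0.0322
finger_force: 50.3
```

arm_command([
  [0, 0, 0, 0, 0, 0, -0.2],
  [0, 0, 0, 0, 0, 0, 0],
  [0, 0, 0, 0, 0, 0, 0.2],
  [0, 0, 0, 0, 0, 0, 0.3],
  [0, 0, 0, 0, 0, 0, 0.3],
  [0, 0, -4, 0, 0, 0, 0.3],
  [0, 0, -9, 0, 0, 0, 0.1],
  [0, 0, -13, 0, 0, 0, 0],
])

```text
clock: 19.7
position: [0.4646, -0.073, 0.167]
tcp_rot: [179.9, 0.0, 93.5]
force: [0.7, -0.1, 0.3]
gripper_width: 0.0428
finger_force: 0.0
```

Run:
```python
from h import *
s=ctrl.sense();print(s['position'],s['force'],s['gripper_width']);to(.661,.193,.13,82.1)
```

```text
[ 0.46460532 -0.07300074  0.16698961] [ 0.67541074 -0.09408127  0.33372444] 0.04275010825255854
 shift [25.36 21.21  3.7 ] turn [ 0.06  0.03 11.38]
```

arm_command([
  [25.4, 21.2, 1, 0, 0, 11.4, 0],
  [25.4, 21.2, 2, 0, 0, 11.4, 0],
  [25.4, 21.2, 3.7, 0, 0, 11.4, 0],
  [25.4, 21.2, 3.7, 0, 0, 11.4, 0],
  [25.4, 21.2, 3.7, 0, 0, 11.4, 0],
  [25.4, 21.2, 3.7, 0, 0, 11.4, 0],
  [25.4, 21.2, 3.7, 0, 0, 11.4, 0],
])

```text
clock: 20.58
position: [0.6606, 0.1952, 0.1264]
tcp_rot: [-179.9, 0.0, 82.2]
force: [-0.0, -1.4, 0.1]
gripper_width: 0.0425
finger_force: 0.0
```

Run:
```python
from h import *
c,im=grab('wrist','w11'); s=ctrl.sense();print(s['position'],s['tcp_rot']);to(.661,.193,.04,82.1)
print(proj(c,[[.661,.193,.064],[.661,.193,.018]]))
```

```text
[0.66035289 0.19404861 0.12707418] [-1.79927700e+02  3.38659632e-02  8.21499528e+01]
 shift [-0.09  0.09  8.71] turn [-0.07  0.03  0.05]
[[325.87878421 230.64799283]
 [325.88911205 206.25609196]]
```

View pics/w11.png

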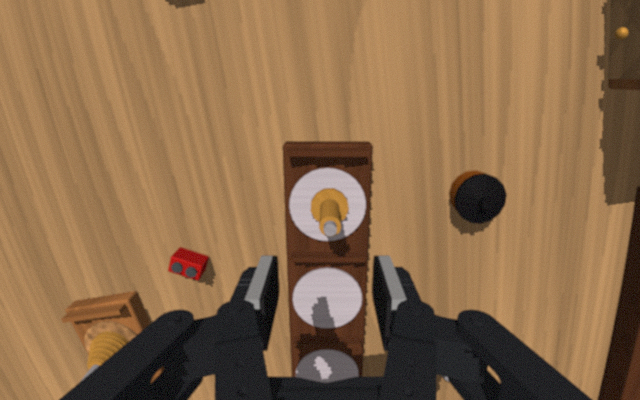

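The pillar's spigot is at (330,229), about 4 px right of the predicted point, so I add 2–3 mm across.

arm_command([
  [0, 0.25, 3, 0, 0, 0, 0],
  [0, 0.25, 6, 0, 0, 0, 0],
  [0, 0.25, 8.9, 0, 0, 0, 0],
  [0, 0.25, 8.9, 0, 0, 0, 0],
  [0, 0.25, 8.9, 0, 0, 0, 0],
])

```text
clock: 21.25
position: [0.6637, 0.1926, 0.0407]
tcp_rot: [179.9, -0.0, 82.0]
force: [-0.4, -0.4, 0.1]
gripper_width: 0.0425
finger_force: 0.0
```

arm_command([
  [0, -0.1, 0.2, 0, 0, 0, -0.2],
  [0, -0.1, 0.2, 0, 0, 0, -0.5],
  [0, -0.1, 0.2, 0, 0, 0, -1],
  [0, -0.1, 0.2, 0, 0, 0, -1],
  [0, -0.1, 0.2, 0, 0, 0, -1],
  [0, -0.1, 0.2, 0, 0, 0, -1],
], squeeze=40)

```text
clock: 22.0
position: [0.6625, 0.1933, 0.0378]
tcp_rot: [179.9, -0.0, 82.1]
force: [-0.9, -0.6, 5.0]
gripper_width: 0.0128
finger_force: 39.0
```

arm_command([
  [0, 0, -1, 0, 0, 0, -1],
  [0, 0, -5, 0, 0, 0, -1],
  [0, 0, -10, 0, 0, 0, -1],
  [0, 0, -10, 0, 0, 0, -1],
  [0, 0, -10, 0, 0, 0, -1],
])

```text
clock: 22.62
position: [0.662, 0.1933, 0.1368]
tcp_rot: [-180.0, 0.0, 82.1]
force: [-1.6, -0.1, -0.3]
gripper_width: 0.0129
finger_force: 39.0
```

Run:
```python
from h import *
s=ctrl.sense();print(s['position'],s['gripper_width'],s['force']);to(.470,-.1532,.138,93.5)
```

```text
[0.66201266 0.19328323 0.13684772] 0.01288842989322129 [-1.56781134 -0.10979405 -0.30682046]
 shift [-36.96 -14.24  -0.11] turn [-1.000e-02  1.000e-02 -1.142e+01]
```

arm_command([
  [-37, -14.2, 0, 0, 0, -11.4, -1],
  [-37, -14.2, 0, 0, 0, -11.4, -1],
  [-37, -14.2, 0, 0, 0, -11.4, -1],
  [-37, -14.2, 0, 0, 0, -11.4, -1],
  [-37, -14.2, 0, 0, 0, -11.4, -1],
  [-37, -14.2, 0, 0, 0, -11.4, -1],
  [-37, -14.2, 0, 0, 0, -11.4, -1],
  [-37, -14.2, 0, 0, 0, -11.4, -1],
])

```text
clock: 23.62
position: [0.4692, -0.1544, 0.1357]
tcp_rot: [-179.9, -0.1, 93.3]
force: [0.0, 0.3, -1.0]
gripper_width: 0.0125
finger_force: 39.2
```

Run:
```python
from h import *
s=ctrl.sense();print(s['position'],s['tcp_rot'],s['force']);to(.470,-.1532,.05,93.5)
```

```text
[ 0.46917087 -0.15437021  0.13565335] [-1.79900821e+02 -6.68829953e-02  9.33122175e+01] [ 0.03828795  0.26832552 -1.02218013]
 shift [0.1  0.1  8.57] turn [-0.1  -0.07 -0.19]
```

arm_command([
  [0, 0.05, 3, 0, 0, 0, -1],
  [0, 0.05, 6, 0, 0, 0, -1],
  [0, 0.05, 8.5, 0, 0, 0, -1],
  [0, 0.05, 8.5, 0, 0, 0, -1],
  [0, 0.05, 8.5, 0, 0, 0, -1],
])

```text
clock: 24.25
position: [0.4714, -0.1531, 0.0526]
tcp_rot: [180.0, 0.0, 93.5]
force: [-1.1, -0.2, 0.5]
gripper_width: 0.0128
finger_force: 39.1
```

Run:
```python
from h import *
s=ctrl.sense();c,im=grab('wrist','w12');print(s['position'],s['force']);to(.470,-.1532,.038,93.5); 
a=cv2.resize(im[60:340,200:460],None,fx=2,fy=2)
c,t=grab('top','t12'); b=cv2.resize(t[150:310,170:430],None,fx=1,fy=1)
b=cv2.copyMakeBorder(b,0,a.shape[0]-b.shape[0],0,0,cv2.BORDER_CONSTANT); cv2.imwrite('pics/v12.png',np.hstack([a,b]))
```

```text
[ 0.47138659 -0.15311388  0.05259454] [-1.10910327 -0.19009702  0.52469081]
 shift [ 0.04 -0.17  1.5 ] turn [0.06 0.04 0.02]
```

View pics/v12.png

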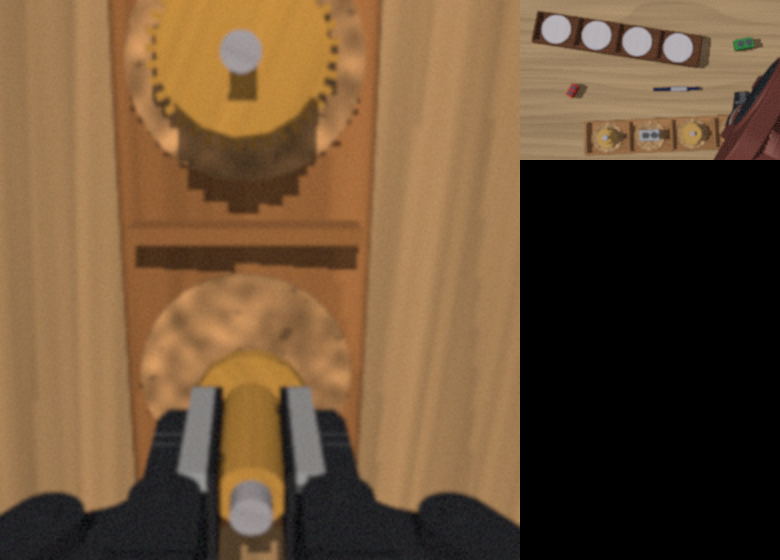

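The pillar's foot (crop u≈252) is within 2–3 mm of the pad's middle (247). The other three parts stand on their pads, and the old rack is empty.

arm_command([
  [0, -0.15, 0.7, 0, 0, 0, -1],
  [0, -0.15, 1.2, 0, 0, 0, -1],
  [0, -0.15, 1.4, 0, 0, 0, -1],
  [0, -0.15, 1.4, 0, 0, 0, -1],
  [0, -0.15, 1.4, 0, 0, 0, -1],
])

```text
clock: 24.98
position: [0.4695, -0.1537, 0.038]
tcp_rot: [180.0, 0.0, 93.5]
force: [0.5, -0.5, -0.9]
gripper_width: 0.0125
finger_force: 39.2
```

arm_command([
  [0, 0, 0.04, 0, 0, 0, -1],
  [0, 0, 0.08, 0, 0, 0, -1],
  [0, 0, 0.08, 0, 0, 0, -1],
])

```text
clock: 25.35
position: [0.4695, -0.1538, 0.0377]
tcp_rot: [180.0, 0.0, 93.5]
force: [-2.7, 2.1, 6.5]
gripper_width: 0.0123
finger_force: 39.7
```

arm_command([
  [0, 0, 0, 0, 0, 0, -0.6],
  [0, 0, 0, 0, 0, 0, -0.4],
  [0, 0, 0, 0, 0, 0, -0.1],
  [0, 0, 0, 0, 0, 0, 0],
  [0, 0, 0, 0, 0, 0, 0],
  [0, 0, -4, 0, 0, 0, 0],
  [0, 0, -9, 0, 0, 0, 0],
  [0, 0, -14, 0, 0, 0, 0],
])

```text
clock: 26.35
position: [0.4692, -0.1535, 0.1786]
tcp_rot: [-180.0, 0.0, 93.5]
force: [0.9, -0.1, -0.8]
gripper_width: 0.0428
finger_force: 0.0
```

arm_command([
  [-10, 0, -6, 0, 0, 0, 0],
  [-15, 0, -8, 0, 0, 0, 0],
  [-20, 0, -8, 0, 0, 0, 0],
  [-20, 0, -8, 0, 0, 0, 0],
  [-20, 0, -8, 0, 0, 0, 0],
])

```text
clock: 26.98
position: [0.4812, -0.3553, 0.257]
tcp_rot: [-180.0, 0.0, 93.3]
force: [0.0, 0.1, -0.3]
gripper_width: 0.0426
finger_force: 0.0
```

Run:
```python
from h import *
print(ctrl.sense()['position'])
c,w=grab('wrist','w13'); c,s=grab('side','s13'); c,t=grab('top','t13')
a=cv2.resize(s[150:350,330:530],(400,400)); b=cv2.resize(t[240:340,220:420],(400,200)); d=cv2.resize(w,(400,250))
o=np.vstack([np.hstack([a,np.vstack([b,np.zeros((200,400,3),np.uint8)])])]); o[200:,400:]=d[:200]; cv2.imwrite('pics/v13.png',o)
```

```text
[ 0.48124616 -0.35529169  0.25695677]
```

View pics/v13.png

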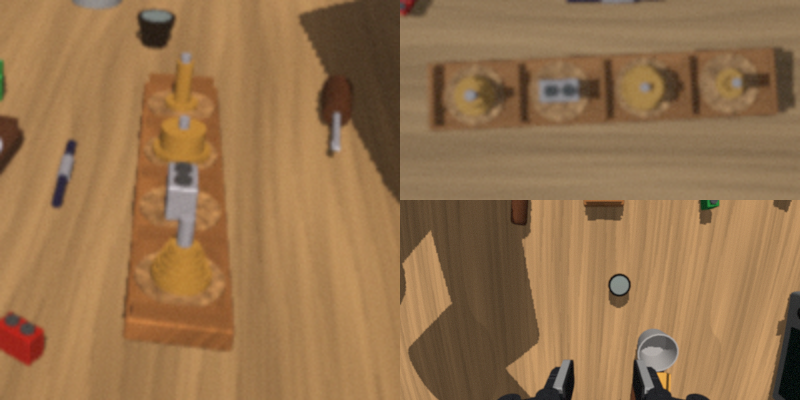

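All four parts stand upright in the middle of their pads (top crop: fusee, block, barrel and pillar at u≈474, 558, 643, 733), and the gripper is clear.

```bash
python3 -c "
from workcell import ctrl
print(ctrl.close_job())"
```

```text
the job is handed in; nothing more can be done
None
```

The job is handed in at about 27 s of the 90 s: fusee, block, barrel and pillar (robot's left to right) stand upright and centred on pads 1 to 4 by the final camera views, all released; no verdict came back.

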